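# Seat a biscuit tile in the decorating jig

## Task

Push the unglazed, biscuit-coloured tile that lies on the grey jig across its deck and into the jig's square pocket, so that it drops in and lies flat, square and fully home on the pocket floor. It is brittle, so push and press it gently and do not let it fall off the jig. Leave the other ware and the brush where they are.

Things in the scene. Friction and masses are not known exactly. Their poses are not given: they have to be found in the camera images.
- tile: Unglazed biscuit-coloured square ceramic tile, 110 x 110 mm, 12 mm thick, about 0.28 kg, with a faint round relief (under 1.5 mm high, look only) in the middle of its top. It starts lying flat on the jig's deck, askew. Origin: centre of its underside; x and y along its sides, z up.
- jig: Fixed low board, underside on the table at its origin's height. In its frame (mm): spans x -100 to +90, y -180 to +180; y is the sliding direction, towards the pocket; z up. Grey deck, top at z = 21, covers x -100 to +70. A straight aluminium fence closes the +x side. The pocket is cut in the deck at the +y end.
- pocket (a point): Centre of the pocket's black rubber floor, at (12.5, 102.5, 14) mm in the jig's frame, same axes. The pocket is square, 115 x 115 mm, 7 mm deep: x -45 to +70, y +45 to +160 in the jig's frame. Three walls are cut in the deck; the +x wall is the fence itself. A seated tile stands 5 mm above the deck.
- fence (a point): Middle of the fence's upper inner edge: (70, 0, 33) mm in the jig's frame, same axes. The fence is 20 mm thick, runs the jig's whole length along y and rises 12 mm above the deck. A tile pushed along it in +y runs straight into the pocket.
- glazed_tile: Finished blue glazed tile, 110 x 110 x 12 mm, flat on the table; not to be used. Origin: centre of its underside.
- mug: Grey-green clay mug, 80 mm across, 90 mm high, one handle. Origin: centre of its underside.
- bowl: White bowl, 130 mm across, 60 mm high. Origin: centre of its underside.
- jar: White closed glaze jar with a blue cap, 72 mm across, 85 mm high. Origin: centre of its underside.
- vase: Small grey-green bud vase, 68 mm across, 80 mm high. Origin: centre of its underside.
- brush: Brush lying on the table near the jig, 200 mm long. Origin: on its underside, along its length.
Things that resemble listed ones, but are neither listed nor needed, are in the scene too. Of the things like the tile, leave any that is black or purple; of the rest the smaller one is meant.

How it is judged:
At the end, for the whole second after the job is handed in: The tile lies at rest in the pocket: its centre within 6 mm of the pocket's centre, its underside within 2 mm of the pocket floor, flat within 0.03 rad and square to the pocket within 0.07 rad (either way round) (horizontal distance between tile and pocket below 0.006 m and z of tile in the frame of pocket between -0.003 and 0.002 m and angle between the z axis of tile and the z axis of pocket, either way round below 0.03 rad and (angle between the x axis of tile and the x axis of pocket, either way round below 0.07 rad or angle between the x axis of tile and the y axis of pocket, either way round below 0.07 rad) and linear speed of tile below 0.01 m/s and angular speed of tile below 0.05 rad/s); the robot touches nothing.
It fails at once if the brittle tile is pressed by the fingers with more than 50 N (contact force between the fingers and tile above 50 N).
It fails at once if the tile falls off the jig (height (world z) of tile below 0.005 m).
It fails at once if other ware or the brush is moved by more than 30 mm (distance of any of glazed_tile, mug, bowl, jar, vase, brush from where it was at the start of the episode above 0.03 m).
It also fails if it takes over 51 s, if anything falls off the work surface, if the arm or the gripper's body presses on something with over 40 N, if the wrist force passes 120 N, or if a joint passes its speed limit or range.

## Robot

A 7-joint arm with a two-finger parallel gripper is mounted at the origin on the work surface. World frame = base frame: x ahead of the robot, y to its left, z up, the work surface at z = 0. Lengths are in m, angles in rad, forces in N, time in s.
With the tool pointing down it reaches from about 0.425 to 0.875 m from the base axis. Payload 4.7 kg.
Tool frame: the origin (TCP) lies between the finger pads; the fingertips stand 14 mm ahead of it and the grasp point (between the pads) lies 5 mm behind it (bot.tcp_to_tips is the distance from the TCP to the fingertips, in m); z points along the fingers, y is the line along which they close (so a half turn about z gives the same grasp; the last joint's range is limited). The gripper opens to 85 mm and grips with 20 to 120 N. Pads are 22 mm wide; open, the fingers measure 114 mm over their backs; the gripper's body (76 mm by 85 mm) begins 54 mm behind the grasp point. The pads swing forward as they close: fully open they stand 13 mm farther back than shut.
Start: joints at [1.164, 0.321, -0.07, 1.45, 0.023, 1.371, -0.057], TCP at [0.266, -0.593, 0.245] pointing down, gripper open.
Joint ranges: [-2.86, 2.86], [-0.3, 2.09], [-1.38, 1.24], [0.06, 2.45], [-1.56, 4.7], [0.09, 2.05], [-2.69, 2.69]. Speed limits (rad/s): [2.57, 2.57, 3.14, 3.14, 3.14, 3.14, 3.14].

## Interface

Orientations are given as a unit quaternion [x, y, z, w].
In Python, from plant import bot gives the robot as it stands. The module is installed in compiled form; this text tells all that it offers.
- The arm moves only by the shell command python3 -m handwheel 'ROWS' [OPENING] [FORCE]. ROWS is JSON, one flat list of numbers, 6 for each row, row after row: the shift along the tool's x, y, z normalised to -1 to 1, where 1 is 40 cm, then the turn, a rotation vector about the tool's x, y, z normalised to -1 to 1, where 1 is 60 degrees. In form: [dx, dy, dz, wx, wy, wz, dx, dy, dz, wx, wy, wz, ...]. A call has 1 to 8 rows; each row is the pose to reach, as a shift and turn from the pose commanded when the call began, along the tool's axes at that moment; what a row does not reach only later rows make up. A row lasts 1/8 s, in which the tool goes at most 62.5 mm and 10.7 degrees, less where a joint would pass 70% of its speed; a pose out of reach is approached as far as the arm can. A call with a number of a shift or a turn outside -1 to 1 is refused whole. A call with a gripper value outside its range is refused whole. OPENING is the opening, from -1 (shut) to 1 (fully open), set as the call begins (- or left out, the last holds). The fingers move at their own pace and stop on an object; FORCE is the grip in N (left out, the last holds). Time passes only in rows, so rows that repeat a pose let the fingers close. It gives the time, the measured TCP pose, the force, the opening and the grip force at its end, in the units of the state.
- bot.sense(): the state, without advancing time (a new reading comes with each control period).
- bot.camera(name): name is "scene" or "side" or "wrist"; returns the picture (384x512x3 uint8, red, green, blue); there is no depth.
- bot.calibration(name): a dict with "fx", "fy", "cx", "cy" (pixels), "k1" (the pictures are not rectified: a ray, as slopes to the right and down, at radius r is drawn at 1 + k1 r^2 times it, then the intrinsics apply), "R" (3x3) and "t" (3): a world point X has camera coordinates R X + t. Camera axes: x right, y down, z forward; pixel columns grow to the right and rows downward; lengths in m; the calibration is good to about 2 mm. A picture is of the moment at which its call begins: read the wrist's pose just before it. calibration takes no time and is no camera call; for the wrist camera it gives the pose at the moment of the call.
- bot.sign_off(): hands the job in; it is judged then, once.
The state is a dict: "t": time; "joint_pos": joint angles; "joint_velocities": joint speeds; "effort": joint torques, N m; "tcp_pos": TCP position; "tool_rot": TCP orientation; "force": force on the tool from outside, world axes, zero at the start; "torque": the same for the moment, N m; "grip_width": finger opening in m; "finger_force": force on a finger pad.
Only numpy, scipy, OpenCV 4.12 (cv2) and the standard library are available. Lean on these libraries where they do the work, as an engineer would, in place of code of your own. Each camera call takes 0.05 s, during which the arm holds its last target. There are 200 camera calls.

## Working session

There is one attempt and no reset: what is moved stays moved. The work goes in short steps, Python scripts to look and compute and a shell command to move; the robot and the scene stay as the last step left them, time stands still between calls to the robot, and variables do not carry over. Pictures are saved under pics/ and viewed, at most 10 in all, crops included, and the job is handed in when it is done.

```bash
mkdir -p pics; python3 - <<'E'
from plant import bot
import cv2,numpy as np
s=bot.sense();print(s['t'],s['tcp_pos'],s['tool_rot'],s['force'])
for n in("scene","side"):
    im=bot.camera(n);cv2.imwrite(f"pics/{n}0.png",im[:,:,::-1]);c=bot.calibration(n);print(n,c)
E
```

```text
0.0 [ 0.26525863 -0.59284169  0.24421511] [ 9.77943767e-01  2.08866134e-01 -2.53781055e-04 -9.28167096e-04] [-0.39892521 -0.15631924  0.23245776]
scene {'fx': 390.0034461530654, 'fy': 390.0034461530654, 'cx': 257.8333912503604, 'cy': 195.15000393925416, 'k1': 0.042856278606874014, 'R': array([[-0.71173521,  0.70230112,  0.01435718],
       [ 0.55898967,  0.5786396 , -0.59389121],
       [-0.42539809, -0.41466777, -0.80441724]]), 't': array([ 0.35198225, -0.29289927,  1.6456803 ])}
side {'fx': 370.49729690619176, 'fy': 370.49729690619176, 'cx': 254.52813699412715, 'cy': 186.87611941430742, 'k1': -0.0009596150890159321, 'R': array([[-0.99740115, -0.07131265, -0.01026853],
       [-0.03200046,  0.56617087, -0.82366651],
       [ 0.06455158, -0.82119733, -0.56698152]]), 't': array([0.53484956, 0.04115223, 1.19005674])}
```

View pics/scene0.png

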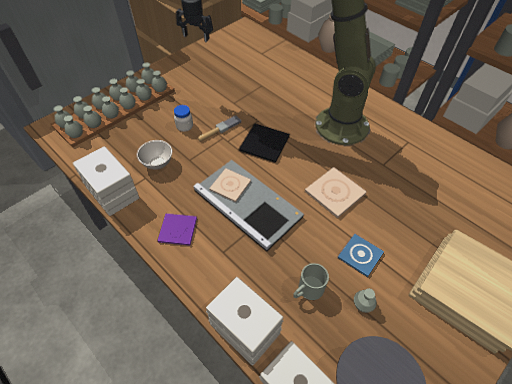

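View pics/side0.png

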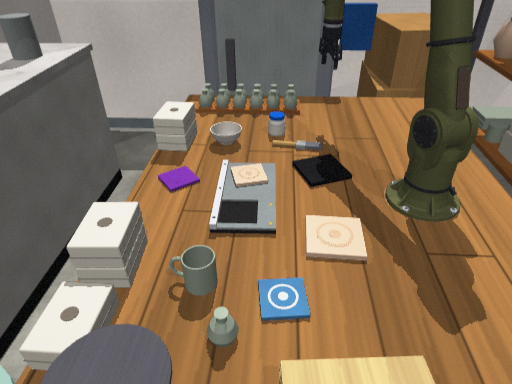

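The scene view shows the biscuit tile at about (231,184) on the jig and the pocket at (268,219). The fence runs along the lower-left side, from (196,187) to (268,243). In the side view the tile is at (250,175) and the pocket at (238,211).

```bash
cat > h.py <<'E'
from plant import bot
import cv2,numpy as np
def ray(n,px,c=None):
    c=c or bot.calibration(n);K=np.array([[c['fx'],0,c['cx']],[0,c['fy'],c['cy']],[0,0,1]])
    u=cv2.undistortPoints(np.array(px,float).reshape(-1,1,2),K,np.array([c['k1'],0,0,0,0]))[:,0]
    d=np.c_[u,np.ones(len(u))]@c['R'];o=-c['R'].T@c['t'];return o,d
def onz(n,px,z,c=None):
    o,d=ray(n,px,c);return o+d*((z-o[2])/d[:,2])[:,None]
def proj(n,X,c=None):
    c=c or bot.calibration(n);K=np.array([[c['fx'],0,c['cx']],[0,c['fy'],c['cy']],[0,0,1]])
    return cv2.projectPoints(np.array(X,float).reshape(-1,1,3),cv2.Rodrigues(c['R'])[0],c['t'],K,np.array([c['k1'],0,0,0,0]))[0][:,0]
def blob(m,near):
    cs=cv2.findContours(m.astype(np.uint8),cv2.RETR_EXTERNAL,cv2.CHAIN_APPROX_NONE)[0]
    cs=[c for c in cs if cv2.contourArea(c)>100]
    return min(cs,key=lambda c:np.hypot(*(c[:,0].mean(0)-near)))[:,0].astype(float)
def masks(im):
    h=cv2.cvtColor(im,cv2.COLOR_RGB2HSV).astype(int);H,S,V=h[...,0],h[...,1],h[...,2]
    return dict(tile=(V>175)&(S>25)&(S<110)&(H<22),black=(V<45),grey=(S<60)&(V>75)&(V<175))
def rect(P):
    r=cv2.minAreaRect((P[:,:2]*1000).astype(np.float32));return r
E
python3 - <<'E'
from h import *
ims={n:cv2.imread(f"pics/{n}0.png")[:,:,::-1] for n in("scene","side")}
seed=dict(scene=((231,184),(268,219)),side=((250,175),(238,211)))
out=[]
for n,im in ims.items():
    m=masks(im);v=im.copy()
    for k,s,z in(("tile",seed[n][0],.033),("black",seed[n][1],.014)):
        try:b=blob(m[k],s)
        except Exception as e:print(n,k,e);continue
        print(n,k,len(b),rect(onz(n,b,z)),b.mean(0))
        for x,y in b.astype(int):v[y,x]=(255,0,0)
    y0,x0=(150,185) if n=="scene" else(150,190)
    out.append(cv2.resize(v[y0:y0+105,x0:x0+130],None,fx=3,fy=3,interpolation=0))
    cx=seed[n][0];print(im[cx[1]-3,cx[0]-3],im[seed[n][1][1],seed[n][1][0]])
cv2.imwrite("pics/z.png",np.hstack(out)[:,:,::-1])
E
```

```text
scene tile 89 ((562.18603515625, -76.33509826660156), (110.6098403930664, 109.0980453491211), 16.26713752746582) [229.75280899 183.70786517]
scene black 86 ((570.6306762695312, 115.49662017822266), (101.93569946289062, 108.22647094726562), 1.8601210117340088) [265.95348837 219.98837209]
[216 185 158] [42 40 43]
side tile 93 ((562.2120971679688, -78.63529205322266), (109.96543884277344, 115.85804748535156), 15.951051712036133) [248.3655914  173.15053763]
side black 116 ((577.5530395507812, 112.68978881835938), (111.44452667236328, 98.89678955078125), 2.0070765018463135) [239.26724138 211.85344828]
[236 201 164] [43 40 39]
```

View pics/z.png

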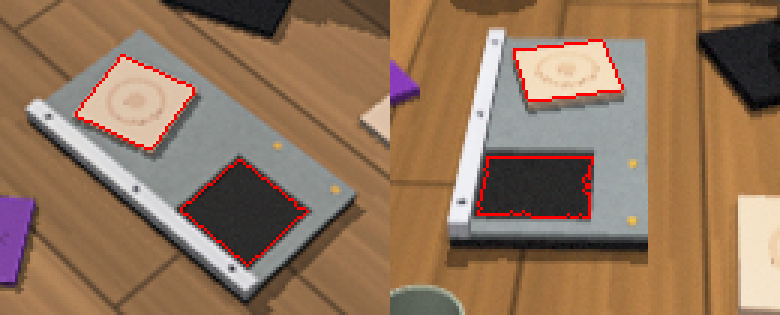

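The red contours fit the tile and the pocket floor. The tile's yaw is about 16° against the jig's 2°. Next I'll refine the jig pose from the fence.

```bash
python3 - <<'E'
from h import *
print(bot.tcp_to_tips)
for n,f,tl in(("scene",(232,215),(231,184)),("side",(218,195),(250,175))):
    im=cv2.imread(f"pics/{n}0.png")[:,:,::-1]
    h=cv2.cvtColor(im,cv2.COLOR_RGB2HSV).astype(int)
    b=blob((h[...,2]>195)&(h[...,1]<28),f);print(n,'fence',rect(onz(n,b,.033)))
    g=blob(masks(im)['grey'],f);print(n,'deck',rect(onz(n,g,.021)))
    for k,p,z in(("tile",tl,.033),("black",(268,219) if n=='scene' else(238,211),.014)):
        print(k,cv2.boxPoints(rect(onz(n,blob(masks(im)[k],p),z))).round().tolist())
print(onz("scene",[(202,137),(238,121)],.01),onz("side",[(275,143),(322,147)],.01))
E
```

```text
0.014
scene fence ((647.314208984375, 17.210311889648438), (19.057090759277344, 355.7589111328125), 1.900488018989563)
scene deck ((564.3610229492188, 13.02325439453125), (192.88809204101562, 367.23956298828125), 1.8858299255371094)
tile [[494.0, -39.0], [524.0, -144.0], [631.0, -113.0], [600.0, -8.0]]
black [[518.0, 168.0], [521.0, 60.0], [623.0, 63.0], [620.0, 171.0]]
side fence ((648.5443115234375, 16.637847900390625), (19.590198516845703, 353.7913513183594), 1.9002043008804321)
side deck ((563.8723754882812, 13.64886474609375), (190.2264862060547, 378.80743408203125), 1.4845385551452637)
tile [[493.0, -38.0], [525.0, -149.0], [631.0, -119.0], [599.0, -8.0]]
black [[520.0, 160.0], [524.0, 61.0], [635.0, 65.0], [632.0, 164.0]]
[[ 0.47129904 -0.34531764  0.01      ]
 [ 0.30245533 -0.31334954  0.01      ]] [[ 0.47777502 -0.34449914  0.01      ]
 [ 0.29130772 -0.32043223  0.01      ]]
```

```bash
python3 -m handwheel '[0.963,-0.985,0.2,0,0,-1,0.963,-0.985,0.2,0,0,-1,0.963,-0.985,0.2,0,0,-1,0.963,-0.985,0.2,0,0,-1,0.963,-0.985,0.2,0,0,-1,0.963,-0.985,0.2,0,0,-1,0.963,-0.985,0.2,0,0,-1,0.963,-0.985,0.2,0,0,-1]' -1 20
cat >> h.py <<'E'
J0=np.array([.568,.0143]);A=np.deg2rad(1.9)
JR=np.array([[np.cos(A),-np.sin(A)],[np.sin(A),np.cos(A)]])
def goto(jx,jy,z):
    "normalised row from the present pose to a jig point (mm), tool down, yaw = jig+90 deg"
    from scipy.spatial.transform import Rotation as R
    s=bot.sense();T=R.from_quat(s['tool_rot']);p=np.array(s['tcp_pos'])
    w=np.r_[J0+JR@np.array([jx,jy])/1000,z/1000]
    G=R.from_matrix(np.c_[np.r_[JR@[0,1],0],np.r_[JR@[1,0],0],[0,0,-1]])
    print('jig now',((p[:2]-J0)@JR*1000).round(1),p[2].round(4),'t',s['t'],'F',np.round(s['force'],1))
    print('row',np.r_[T.inv().apply(w-p)/.4,(T.inv()*G).as_rotvec()/np.deg2rad(60)].round(4).tolist())
E
python3 -c "
from h import *
goto(-115,-86,150)"
```

```text
t: 1.1
tcp_pos: [0.4369, -0.1272, 0.1731]
tool_rot: [0.743, 0.67, -0.0, 0.0]
force: [2.2, -0.3, 0.9]
grip_width: 0.0
finger_force: 0.0
jig now [-135.7 -137.1] 0.1731 t 1.1 F [ 2.2 -0.3  0.9]
row [0.1336, 0.034, 0.0578, 0.0002, 0.0006, -0.1301]
```

```bash
python3 -m handwheel '[0.13,0.034,0.1,0,0,-0.13,0.13,0.034,0.1,0,0,-0.13,0.13,0.034,0.1,0,0,-0.13]' | head -2
python3 -c "
from h import *
goto(-115,-86,39)"
```

```text
t: 1.48
tcp_pos: [0.4552, -0.0791, 0.1332]
jig now [-115.9  -89.6] 0.1332 t 1.475 F [-0.7 -0.7  1.2]
row [0.0092, 0.0024, 0.2355, -0.0011, 0.0002, -0.0002]
```

```bash
python3 -m handwheel '[0.009,0.002,0.15,0,0,0,0.009,0.002,0.235,0,0,0,0.009,0.002,0.235,0,0,0,0.009,0.002,0.235,0,0,0]' | head -4
python3 - <<'E'
from h import *
goto(-56,-86,39)
im=bot.camera("scene");cv2.imwrite("pics/s1.png",cv2.resize(im[120:270,160:330],None,fx=3,fy=3)[:,:,::-1])
E
```

```text
t: 1.98
tcp_pos: [0.4575, -0.0765, 0.0411]
tool_rot: [0.696, 0.718, 0.0, 0.001]
force: [-0.3, -0.4, -0.7]
jig now [-113.4  -87.1] 0.0411 t 1.975 F [-0.3 -0.4 -0.7]
row [0.0031, 0.1436, 0.0056, 0.0023, 0.0011, -0.002]
```

View pics/s1.png

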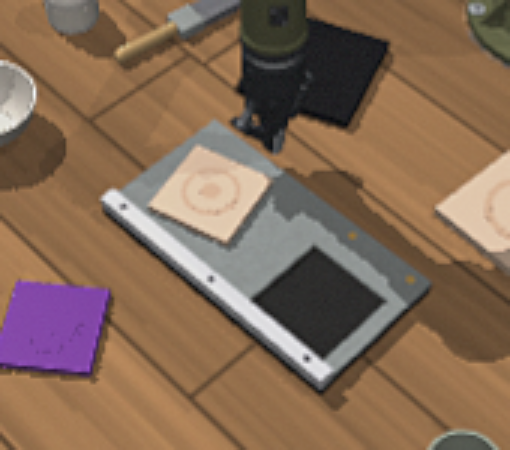

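The fingers stand beside the jig at (270,130) in the crop, level with the tile. I'll push gently in +x.

```bash
python3 -m handwheel '[0.003,0.03,0.004,0,0,0,0.003,0.05,0.004,0,0,0,0.003,0.065,0.004,0,0,0,0.003,0.08,0.004,0,0,0,0.003,0.09,0.004,0,0,0,0.003,0.1,0.004,0,0,0,0.003,0.11,0.004,0,0,0,0.003,0.12,0.004,0,0,0]' | head -4
python3 - <<'E'
from h import *
goto(-56,-86,39)
m=masks(im:=bot.camera("scene"));r=rect(onz("scene",blob(m['tile'],(231,184)),.033));print(r,(np.array(r[0])/1000-J0)@JR*1000)
E
```

```text
t: 3.02
tcp_pos: [0.5041, -0.0723, 0.0377]
tool_rot: [0.695, 0.719, -0.0, -0.0]
force: [-4.1, 0.3, 0.9]
jig now [-66.7 -84.4] 0.0377 t 3.025 F [-4.1  0.3  0.9]
row [-0.0039, 0.0268, -0.0033, -0.0006, -0.0, 0.0001]
((575.33740234375, -78.2423324584961), (109.84778594970703, 109.06806945800781), 14.863316535949707) [  4.26511082 -92.73472704]
```

```bash
python3 -m handwheel '[0,0.007,-0.003,0,0,0,0,0.012,-0.003,0,0,0,0,0.016,-0.003,0,0,0,0,0.02,-0.003,0,0,0,0,0.023,-0.003,0,0,0,0,0.025,-0.003,0,0,0]' | head -4
python3 - <<'E'
from h import *
goto(-56,-86,39)
m=masks(im:=bot.camera("scene"));r=rect(onz("scene",blob(m['tile'],(231,184)),.033));print(r,(np.array(r[0])/1000-J0)@JR*1000)
E
```

```text
t: 3.82
tcp_pos: [0.5068, -0.0715, 0.0378]
tool_rot: [0.695, 0.719, -0.006, -0.006]
force: [-21.2, 1.9, 15.9]
jig now [-64.  -83.7] 0.0378 t 3.825 F [-21.2   1.9  15.9]
row [-0.0057, 0.0199, -0.0034, -0.016, -0.0003, 0.0003]
((577.3132934570312, -76.7231216430664), (110.8290023803711, 109.1792984008789), 13.585124969482422) [  6.29028532 -91.28186249]
```

```bash
python3 - <<'E'
from h import *
a=bot.camera("side")[130:240,195:305];w=bot.camera("wrist")
cv2.imwrite("pics/s2.png",np.hstack([cv2.resize(a,(384,384)),cv2.resize(w,(400,384))])[:,:,::-1]);s=bot.sense();print(s['force'],s['torque'])
E
```

```text
[-20.49397786   1.78651716  14.91265654] [0.50587613 4.28990461 0.08808062]
```

View pics/s2.png

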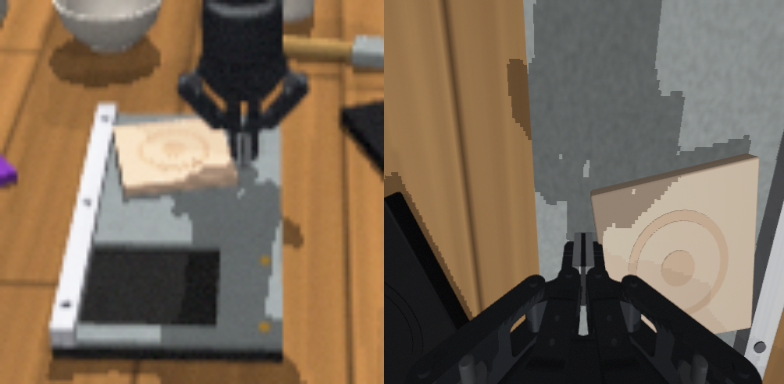

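The wrist and side views show the tile's rear-right corner on the fence, still about 12° askew, and it binds under the sideways push. I'll back off and use a two-finger +y push instead: it squares the tile, and a slight +x drift carries it to the fence.

```bash
python3 -m handwheel '[0,-0.04,0,0,0,0,0,-0.04,0,0,0,0,0,-0.04,-0.15,0,0,0,0,-0.04,-0.2,0,0,0,0,-0.04,-0.2,0,0,0]' 0.18 20| head -8
python3 - <<'E'
from h import *
goto(4,-173,90)
m=masks(im:=bot.camera("scene"));r=rect(onz("scene",blob(m['tile'],(231,184)),.033));print(r,(np.array(r[0])/1000-J0)@JR*1000)
E
```

```text
t: 4.6
tcp_pos: [0.5008, -0.0731, 0.1214]
tool_rot: [0.695, 0.719, 0.002, 0.003]
force: [-0.7, -0.2, -1.7]
grip_width: 0.0508
finger_force: 0.0
jig now [-70.1 -85.1] 0.1214 t 4.6 F [-0.7 -0.2 -1.7]
row [-0.2196, 0.1847, 0.0801, 0.0063, 0.0021, -0.0001]
((576.8580932617188, -75.75517272949219), (110.89093017578125, 109.4449691772461), 12.243630409240723) [  5.86742791 -90.29935349]
```

```bash
python3 -m handwheel '[-0.22,0.185,0.02,0,0,0,-0.22,0.185,0.02,0,0,0,-0.22,0.185,0.15,0,0,0,-0.22,0.185,0.2,0,0,0,-0.22,0.185,0.2,0,0,0,-0.22,0.185,0.2,0,0,0]'| head -4
python3 - <<'E'
from h import *
goto(4,-173,36)
E
```

```text
t: 5.4
tcp_pos: [0.576, -0.1574, 0.0404]
tool_rot: [0.695, 0.719, 0.0, 0.001]
force: [0.2, 0.1, 0.4]
jig now [   2.3 -171.9] 0.0404 t 5.4 F [0.2 0.1 0.4]
row [-0.0028, 0.0043, 0.0111, 0.0019, 0.0006, 0.0014]
```

Now I'll touch down softly to find the tips' height.

```bash
python3 -m handwheel '[0,0,0.008,0,0,0,0,0,0.012,0,0,0]'| sed -n '2p;4p'
python3 -m handwheel '[0,0,0.006,0,0,0,0,0,0.006,0,0,0]'| sed -n '2p;4p'
python3 -m handwheel '[0,0,0.006,0,0,0,0,0,0.006,0,0,0]'| sed -n '2p;4p'
python3 -m handwheel '[0,0,0.006,0,0,0,0,0,0.006,0,0,0]'| sed -n '2p;4p'
```

```text
tcp_pos: [0.5756, -0.1582, 0.0353]
force: [0.2, 0.0, -0.0]
tcp_pos: [0.5753, -0.1581, 0.0321]
force: [-1.0, 0.4, 0.2]
tcp_pos: [0.5753, -0.1581, 0.0319]
force: [-5.6, 1.2, 16.3]
tcp_pos: [0.5754, -0.1581, 0.0319]
force: [-12.8, 2.3, 30.6]
```

Deck contact comes at TCP z = 0.032, so I'll run the push at about 0.036.

```bash
python3 -m handwheel '[0,0,-0.021,0,0,0,0,0,-0.021,0,0,0,0.02,0.0,-0.021,0,0,0,0.035,0.0,-0.021,0,0,0,0.05,0.0,-0.021,0,0,0,0.065,0.0,-0.021,0,0,0,0.08,0.0,-0.021,0,0,0,0.09,0.0,-0.021,0,0,0]'| sed -n '1,4p'
python3 - <<'E'
from h import *
goto(4,-136,36)
m=masks(im:=bot.camera("scene"));r=rect(onz("scene",blob(m['tile'],(231,184)),.033));print(r,(np.array(r[0])/1000-J0)@JR*1000)
E
```

```text
t: 7.4
tcp_pos: [0.5739, -0.1215, 0.0354]
tool_rot: [0.695, 0.719, 0.0, 0.0]
force: [0.2, -1.6, -1.3]
jig now [   1.4 -135.9] 0.0354 t 7.4 F [ 0.2 -1.6 -1.3]
row [-0.0003, 0.0066, -0.0014, 0.0, 0.0, 0.0005]
((310.4609680175781, 206.9908447265625), (156.27969360351562, 155.70816040039062), 87.66944122314453) [-251.0087418   201.12365892]
```

```bash
python3 -m handwheel '[0.02,0.004,0,0,0,0,0.04,0.009,0,0,0,0,0.06,0.014,0,0,0,0,0.08,0.019,0,0,0,0,0.1,0.024,0,0,0,0,0.12,0.029,0,0,0,0]'| sed -n '1,4p'
python3 - <<'E'
from h import *
goto(12,0,36)
for n in("scene","side"):
    im=bot.camera(n);cv2.imwrite(f"pics/{n}3.png",im[:,:,::-1])
a=cv2.imread("pics/scene3.png")[130:260,180:310];b=cv2.imread("pics/side3.png")[130:240,195:305]
cv2.imwrite("pics/s3.png",np.hstack([cv2.resize(a,(390,390)),cv2.resize(b,(390,390))]))
E
```

```text
t: 8.2
tcp_pos: [0.5839, -0.073, 0.0354]
tool_rot: [0.695, 0.719, -0.0, -0.0]
force: [-1.2, -2.2, 0.5]
jig now [ 13.  -87.8] 0.0354 t 8.2 F [-1.2 -2.2  0.5]
row [0.2195, -0.0025, -0.0015, -0.0002, 0.0, 0.0003]
```

View pics/s3.png

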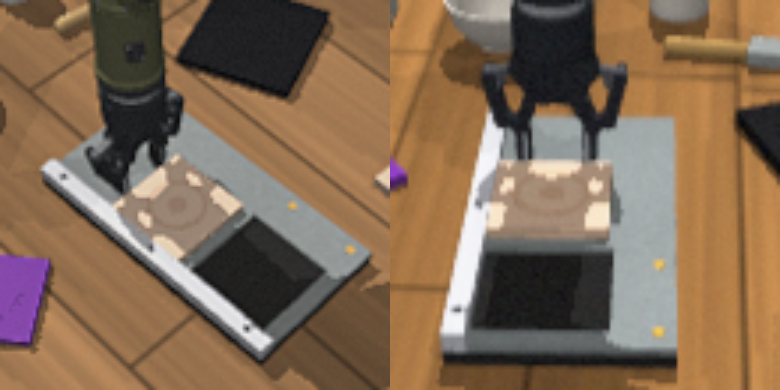

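The tile is now square, beside the fence and in line with the pocket. I'll keep pushing along +y.

```bash
python3 -m handwheel '[0.022,0.001,0,0,0,0,0.044,0.002,0,0,0,0,0.066,0.003,0,0,0,0,0.088,0.004,0,0,0,0,0.11,0.005,0,0,0,0,0.132,0.005,0,0,0,0,0.15,0.005,0,0,0,0,0.165,0.005,0,0,0,0]'| sed -n '1,4p'
python3 -m handwheel '[0.015,0,0,0,0,0,0.03,0,0,0,0,0,0.045,0,0,0,0,0,0.06,0,0,0,0,0,0.075,0,0,0,0,0,0.09,0,0,0,0,0]'| sed -n '1,4p'
python3 - <<'E'
from h import *
goto(12,36,36)
E
```

```text
t: 9.3
tcp_pos: [0.5834, -0.0071, 0.0353]
tool_rot: [0.695, 0.719, -0.0, -0.0]
force: [-2.4, -4.6, 1.0]
t: 10.05
tcp_pos: [0.5826, 0.0299, 0.0354]
tool_rot: [0.695, 0.719, 0.001, -0.0]
force: [0.4, -1.8, -0.9]
jig now [15.2 15.1] 0.0354 t 10.05 F [ 0.4 -1.8 -0.9]
row [0.0524, -0.0078, -0.0015, 0.0006, -0.0012, 0.001]
```

```bash
python3 -m handwheel '[0.012,0,0,0,0,0,0.024,0,0,0,0,0,0.034,0,0,0,0,0,0.042,0,0,0,0,0,0.048,0,0,0,0,0,0.048,0,0,0,0,0]'| sed -n '1,4p'
python3 - <<'E'
from h import *
goto(12,36,36)
a=bot.camera("scene")[130:260,180:310];b=bot.camera("side")[130:240,195:305]
cv2.imwrite("pics/s4.png",np.hstack([cv2.resize(a,(390,390)),cv2.resize(b,(390,390))])[:,:,::-1])
E
```

```text
t: 10.8
tcp_pos: [0.5818, 0.048, 0.0355]
tool_rot: [0.695, 0.719, 0.0, -0.0]
force: [-0.1, 0.0, -0.2]
jig now [14.9 33.2] 0.0355 t 10.8 F [-0.1  0.  -0.2]
row [0.007, -0.0074, -0.0012, 0.0001, -0.0004, 0.0004]
```

View pics/s4.png

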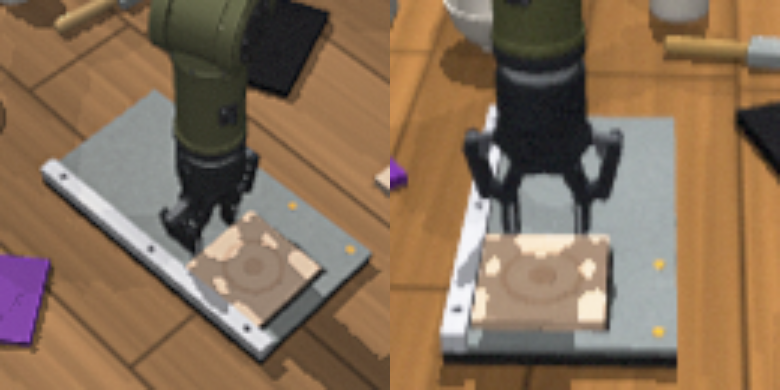

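The tile appears to have dropped into the pocket, with the force at zero. I'll retreat and check it.

```bash
python3 -m handwheel '[-0.06,0,0,0,0,0,-0.1,0,-0.05,0,0,0,-0.2,0,-0.2,0,0,0,-0.35,0,-0.35,0,0,0,-0.5,0,-0.35,0,0,0,-0.65,0,-0.35,0,0,0,-0.65,0,-0.35,0,0,0]'| sed -n '1,4p'
python3 - <<'E'
from h import *
o=[]
for n,p,cr in(("scene",(268,219),(130,180,130)),("side",(238,211),(130,195,110))):
    im=bot.camera(n);b=blob(masks(im)['tile'],p)
    for z in(.026,.033):
        r=rect(onz(n,b,z));print(n,z,r,((np.array(r[0])/1000-J0)@JR*1000).round(1))
    o.append(cv2.resize(im[cr[0]:cr[0]+cr[2],cr[1]:cr[1]+cr[2]],(390,390)))
a=blob(masks(bot.camera("scene"))['tile'],(268,219));c=blob(masks(bot.camera("side"))['tile'],(238,211))
cv2.imwrite("pics/s5.png",np.hstack(o)[:,:,::-1])
E
```

```text
t: 11.78
tcp_pos: [0.5898, -0.2185, 0.1759]
tool_rot: [0.698, 0.716, -0.001, 0.001]
force: [0.2, 0.5, -0.4]
scene 0.026 ((539.2338256835938, 90.04773712158203), (70.90135192871094, 35.207801818847656), 89.64669036865234) [-26.2  76.7]
scene 0.033 ((542.8318481445312, 93.26773071289062), (70.45777130126953, 34.9875373840332), 89.64674377441406) [-22.5  79.8]
side 0.026 ((542.4071655273438, 89.8421630859375), (34.674381256103516, 86.31834411621094), 3.901721477508545) [-23.1  76.3]
side 0.033 ((541.5477905273438, 99.02052307128906), (34.32160568237305, 85.44042205810547), 3.902042865753174) [-23.6  85.6]
```

View pics/s5.png

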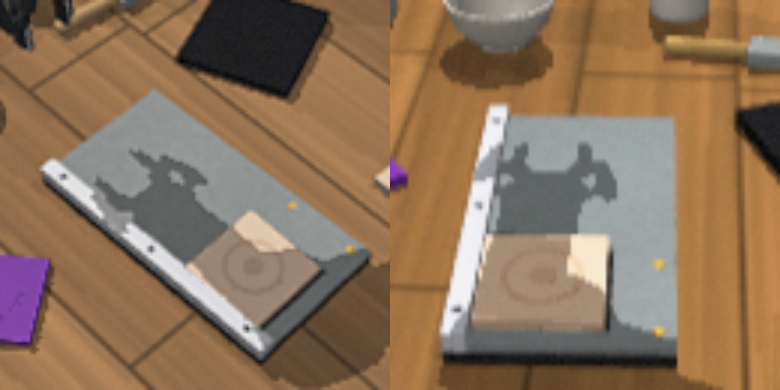

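```bash
python3 - <<'E'
from h import *
P={}
for n,p in(("scene",(265,217)),("side",(238,208))):
    im=bot.camera(n);h=cv2.cvtColor(im,cv2.COLOR_RGB2HSV).astype(int)
    m=((h[...,0]<22)&(h[...,1]>35)&(h[...,2]>95)).astype(np.uint8)
    print(im[p[1],p[0]])
    b=blob(m,p);print(n,cv2.contourArea(b.astype(np.float32)))
    q=cv2.approxPolyDP(cv2.convexHull(b.astype(np.float32)),4,True)[:,0];print(q.tolist())
    for z in(.026,.033):
        r=rect(onz(n,b,z));print(n,z,np.round(r[1],1),round(r[2],1),((np.array(r[0])/1000-J0)@JR*1000).round(1))
        print(((onz(n,q,z)[:,:2]-J0)@JR*1000).round(0).tolist())
E
```

```text
[141 118  99]
scene 96710.5
[[24.0, 127.0], [250.0, 19.0], [511.0, 166.0], [511.0, 356.0], [495.0, 383.0], [255.0, 383.0]]
scene 0.026 [1753.7 1221.9] 89.9 [-219.1    7. ]
[[357.0, -884.0], [-855.0, -810.0], [-804.0, 604.0], [-129.0, 880.0], [-33.0, 877.0], [403.0, 429.0]]
scene 0.033 [1742.7 1214.3] 89.9 [-214.2   10.6]
[[359.0, -874.0], [-846.0, -801.0], [-796.0, 604.0], [-125.0, 878.0], [-30.0, 875.0], [404.0, 430.0]]
[154 126 101]
side 90363.5
[[412.0, 12.0], [511.0, 196.0], [511.0, 383.0], [171.0, 383.0], [110.0, 323.0], [125.0, 200.0], [185.0, 100.0], [377.0, 13.0]]
side 0.026 [4073.3 1330.5] 79.9 [ -442.8 -1339.8]
[[-1516.0, -3194.0], [-836.0, 14.0], [-528.0, 607.0], [98.0, 627.0], [258.0, 504.0], [371.0, 64.0], [344.0, -774.0], [-1152.0, -3146.0]]
side 0.033 [4031.9 1317. ] 79.9 [ -439.1 -1316.2]
[[-1501.0, -3152.0], [-828.0, 24.0], [-524.0, 611.0], [96.0, 631.0], [255.0, 509.0], [366.0, 74.0], [340.0, -757.0], [-1141.0, -3104.0]]
```

```bash
python3 - <<'E'
from h import *
P={}
for n,p in(("scene",(265,217)),("side",(238,208))):
    im=bot.camera(n);h=cv2.cvtColor(im,cv2.COLOR_RGB2HSV).astype(int)
    m=((h[...,0]<22)&(h[...,1]>35)&(h[...,2]>105)).astype(np.uint8)
    k=[(-95,-175),(75,-175),(75,172),(-95,172)]
    roi=np.zeros_like(m);cv2.fillPoly(roi,[proj(n,[np.r_[J0+JR@np.array(c)/1000,.024] for c in k]).astype(np.int32)],1)
    b=blob(m*roi,p)
    for z in(.026,.033):
        r=rect(onz(n,b,z));print(n,z,np.round(r[1],1),round(r[2],1),((np.array(r[0])/1000-J0)@JR*1000).round(1))
        print(((cv2.boxPoints(r)/1000-J0)@JR*1000).round(0).tolist())
E
```

```text
scene 0.026 [110.  114.7] 1.9 [11.2 98.6]
[[-44.0, 156.0], [-44.0, 41.0], [66.0, 41.0], [66.0, 156.0]]
scene 0.033 [109.4 114. ] 1.9 [ 14.6 101.6]
[[-40.0, 159.0], [-40.0, 45.0], [69.0, 45.0], [69.0, 159.0]]
side 0.026 [110.6 132.5] 2.7 [ 14.7 100. ]
[[-42.0, 165.0], [-40.0, 33.0], [71.0, 35.0], [69.0, 167.0]]
side 0.033 [109.5 131.1] 2.7 [ 13.7 108.9]
[[-42.0, 174.0], [-40.0, 43.0], [69.0, 44.0], [68.0, 175.0]]
```

Both views agree only if the rear edge is at z ≈ 33 mm and y ≈ 45, so it still sits on the pocket lip. It needs about 4 mm more.

```bash
python3 -c "
from h import *
goto(14,15,80)"
```

```text
jig now [  15.4 -224.5] 0.1754 t 12.175 F [ 0.5 -0.4 -0.1]
row [0.5987, -0.0013, 0.2391, -0.0, -0.0007, 0.0037]
```

```bash
python3 -m handwheel '[0.15,0,0.05,0,0,0,0.3,0,0.1,0,0,0,0.45,0,0.15,0,0,0,0.598,0,0.24,0,0,0,0.598,0,0.24,0,0,0,0.598,0,0.3,0,0,0,0.598,0,0.345,0,0,0,0.598,0,0.345,0,0,0]'| sed -n '1,4p'
python3 -c "
from h import *
goto(14,37.5,36)"
```

```text
t: 13.18
tcp_pos: [0.5813, 0.0261, 0.036]
tool_rot: [0.695, 0.719, -0.001, -0.001]
force: [0.7, -0.1, 0.8]
jig now [13.7 11.3] 0.036 t 13.175 F [ 0.7 -0.1  0.8]
row [0.0654, 0.0007, 0.0001, -0.0029, 0.0001, -0.0004]
```

```bash
python3 -m handwheel '[0.015,0,0,0,0,0,0.03,0,0,0,0,0,0.04,0,0,0,0,0,0.048,0,0,0,0,0,0.054,0,0,0,0,0,0.06,0,0,0,0,0,0.06,0,0,0,0,0]'| sed -n '1,4p'
python3 -c "
from h import *
goto(14,37.5,36)"
```

```text
t: 14.05
tcp_pos: [0.5818, 0.0504, 0.0374]
tool_rot: [0.695, 0.719, -0.0, 0.0]
force: [-0.0, -1.2, -0.1]
jig now [14.9 35.6] 0.0374 t 14.05 F [-0.  -1.2 -0.1]
row [0.0048, -0.0024, 0.0035, -0.0, 0.0005, -0.0001]
```

```bash
python3 -m handwheel '[0.005,0,0.003,0,0,0,0.008,0,0.003,0,0,0,0.008,0,0.003,0,0,0]'| sed -n '2p;4p'
python3 - <<'E'
from h import *
goto(14,40,36)
n="side";im=bot.camera(n);h=cv2.cvtColor(im,cv2.COLOR_RGB2HSV).astype(int)
m=((h[...,0]<22)&(h[...,1]>35)&(h[...,2]>105)).astype(np.uint8)
roi=np.zeros_like(m);cv2.fillPoly(roi,[proj(n,[np.r_[J0+JR@np.array(c)/1000,.024] for c in [(-95,-175),(75,-175),(75,172),(-95,172)]]).astype(np.int32)],1)
r=rect(onz(n,blob(m*roi,(238,208)),.026));print(((cv2.boxPoints(r)/1000-J0)@JR*1000).round(0).tolist())
E
```

```text
tcp_pos: [0.5815, 0.0538, 0.0362]
force: [0.7, -0.9, 0.2]
jig now [14.8 39. ] 0.0362 t 14.425 F [ 0.7 -0.9  0.2]
row [0.0024, -0.0021, 0.0005, -0.0002, 0.0003, 0.0001]
[[-40.0, 163.0], [-40.0, 45.0], [70.0, 45.0], [69.0, 163.0]]
```

```bash
python3 -m handwheel '[-0.05,0,0,0,0,0,-0.1,0,-0.05,0,0,0,-0.2,0,-0.2,0,0,0,-0.35,0,-0.35,0,0,0,-0.5,0,-0.35,0,0,0,-0.65,0,-0.35,0,0,0,-0.65,0,-0.35,0,0,0,-0.65,0,-0.35,0,0,0]'| sed -n '1,4p'
python3 - <<'E'
from h import *
o=[]
for n,p,cr in(("scene",(265,217),(175,205,85)),("side",(238,208),(170,205,75))):
    im=bot.camera(n);h=cv2.cvtColor(im,cv2.COLOR_RGB2HSV).astype(int)
    m=((h[...,0]<22)&(h[...,1]>35)&(h[...,2]>105)).astype(np.uint8)
    roi=np.zeros_like(m);cv2.fillPoly(roi,[proj(n,[np.r_[J0+JR@np.array(c)/1000,.024] for c in [(-95,-175),(75,-175),(75,172),(-95,172)]]).astype(np.int32)],1)
    b=blob(m*roi,p)
    for z in(.026,.033):
        r=rect(onz(n,b,z));print(n,z,np.round(r[1],1),round(r[2],1),((cv2.boxPoints(r)/1000-J0)@JR*1000).round(0).tolist())
    o.append(cv2.resize(im[cr[0]:cr[0]+cr[2],cr[1]:cr[1]+cr[2]],(390,390),interpolation=cv2.INTER_NEAREST))
cv2.imwrite("pics/s6.png",np.hstack(o)[:,:,::-1])
E
```

```text
t: 15.48
tcp_pos: [0.5895, -0.2082, 0.1758]
tool_rot: [0.697, 0.717, -0.0, -0.0]
force: [-0.5, 0.2, -0.3]
scene 0.026 [106.7 111.6] 1.9 [[-42.0, 160.0], [-42.0, 48.0], [65.0, 48.0], [65.0, 160.0]]
scene 0.033 [106.1 110.9] 1.9 [[-38.0, 163.0], [-38.0, 52.0], [68.0, 52.0], [68.0, 163.0]]
side 0.026 [110.1 121. ] 2.0 [[-41.0, 166.0], [-41.0, 45.0], [70.0, 45.0], [69.0, 166.0]]
side 0.033 [108.9 119.7] 2.0 [[-41.0, 174.0], [-41.0, 55.0], [68.0, 55.0], [68.0, 174.0]]
```

View pics/s6.png

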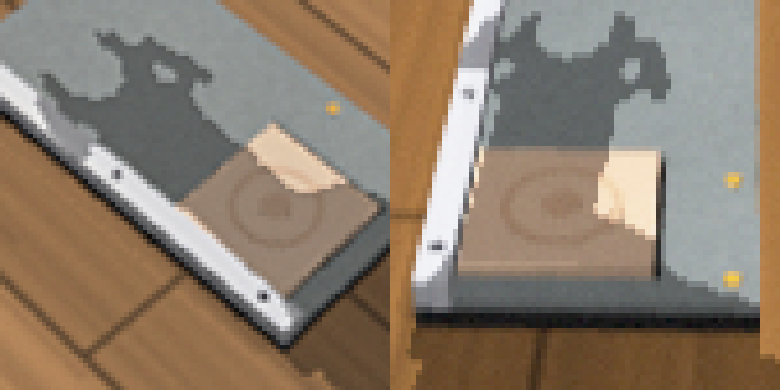

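The tile now lies within the pocket outline, with an even dark gap along its right side. I'll confirm its height with a light touch near its rear edge: TCP z ≈ 0.037 means seated, 0.044 means still on the lip.

```bash
python3 -c "
from h import *
goto(14,66,50)"
```

```text
jig now [  15.1 -218.5] 0.1759 t 15.575 F [1.  0.5 0.5]
row [0.7108, -0.0009, 0.3162, -0.0003, -0.0018, 0.0023]
```

```bash
python3 -m handwheel '[0.15,0,0.05,0,0,0,0.3,0,0.1,0,0,0,0.45,0,0.15,0,0,0,0.6,0,0.2,0,0,0,0.71,0,0.25,0,0,0,0.71,0,0.3,0,0,0,0.71,0,0.316,0,0,0,0.71,0,0.316,0,0,0]'| sed -n '1,4p'
python3 -m handwheel '[0,0,0.006,0,0,0,0,0,0.011,0,0,0,0,0,0.011,0,0,0]'| sed -n '2p;4p'
```

```text
t: 16.58
tcp_pos: [0.5806, 0.0768, 0.0495]
tool_rot: [0.696, 0.718, -0.001, -0.0]
force: [0.5, -0.3, 0.1]
tcp_pos: [0.581, 0.0774, 0.0456]
force: [0.6, 0.3, -0.3]
```

```bash
for i in 1; do python3 -m handwheel '[0,0,0.004,0,0,0,0,0,0.008,0,0,0,0,0,0.008,0,0,0]'| sed -n '2p;4p'; done
python3 -m handwheel '[0,0,0.004,0,0,0,0,0,0.008,0,0,0,0,0,0.008,0,0,0]'| sed -n '2p;4p'
python3 -m handwheel '[0,0,0.004,0,0,0,0,0,0.006,0,0,0,0,0,0.006,0,0,0]'| sed -n '2p;4p'
```

```text
tcp_pos: [0.5807, 0.0779, 0.042]
force: [0.0, -0.6, -0.4]
tcp_pos: [0.5807, 0.0779, 0.0388]
force: [0.4, -0.2, -0.4]
tcp_pos: [0.5809, 0.0779, 0.037]
force: [-2.5, -0.2, 4.0]
```

The fingers touch at 0.037, so the top is at 26 mm and the tile is seated. I'll lift off, check the final position and retreat.

```bash
python3 -m handwheel '[0,0,-0.05,0,0,0,0,0,-0.2,0,0,0,-0.15,0,-0.35,0,0,0,-0.3,0,-0.35,0,0,0,-0.45,0,-0.35,0,0,0,-0.6,0,-0.35,0,0,0,-0.65,0,-0.35,0,0,0,-0.65,0,-0.35,0,0,0]'| sed -n '1,4p'
python3 - <<'E'
from h import *
for n,p in(("scene",(265,217)),("side",(238,208))):
    im=bot.camera(n);h=cv2.cvtColor(im,cv2.COLOR_RGB2HSV).astype(int)
    m=((h[...,0]<22)&(h[...,1]>35)&(h[...,2]>105)).astype(np.uint8)
    roi=np.zeros_like(m);cv2.fillPoly(roi,[proj(n,[np.r_[J0+JR@np.array(c)/1000,.024] for c in [(-95,-175),(75,-175),(75,172),(-95,172)]]).astype(np.int32)],1)
    r=rect(onz(n,blob(m*roi,p),.026));print(n,np.round(r[1],1),round(r[2],1),((cv2.boxPoints(r)/1000-J0)@JR*1000).round(0).tolist())
print(bot.sense()['force'],bot.sense()['joint_velocities'].round(3));print(bot.sign_off())
E
```

```text
t: 19.08
tcp_pos: [0.5891, -0.1859, 0.1775]
tool_rot: [0.697, 0.717, -0.0, 0.001]
force: [-0.5, 1.1, -0.2]
scene [106.4 112.3] 1.9 [[-41.0, 160.0], [-41.0, 48.0], [65.0, 48.0], [65.0, 160.0]]
side [110.1 120.9] 2.0 [[-41.0, 166.0], [-41.0, 45.0], [70.0, 45.0], [69.0, 166.0]]
[0.19335308 0.96625978 0.07847659] [-0.023 -0.004 -0.023  0.011  0.001 -0.001 -0.001]
the job is handed in; nothing more can be done
None
```

The tile lies square in the pocket and a light touch near its rear edge put its top at the seated height; the arm is clear of everything and I handed the job in at about 19 s, though the sign-off gave no verdict.

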